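# Clamp a closed plaster casting mould with a break-over torque lever

## Robot

A 6-joint arm with a two-finger parallel gripper is mounted at the origin on a cart in front of the work surface, level with it; the furniture and walls round the work are solid. World frame = base frame: x ahead of the robot, y to its left, z up, the work surface at z = 0. Lengths are in m, angles in rad, forces in N, time in s.
With the tool pointing down it reaches from about 0.25 to 0.775 m from the base axis. Payload 4 kg.
Tool frame: the origin (TCP) lies midway between the tips of the shut fingers; the grasp point (between the pads) lies 19 mm behind it; y points along the fingers, x is the direction in which the jaws open and shut, and the axes are right-handed (so a half turn about y gives the same grasp; the last joint's range is limited). The gripper opens to 94 mm and grips with 3 to 60 N. Pads are 16 mm wide; open, the fingers measure 119 mm over their backs; the gripper's body (75 mm by 177 mm) begins 78 mm behind the grasp point.
Start: joints at [-1.22, 0.087, 1.371, -0, 1.684, -0.103], TCP at [0.241, -0.494, 0.206] pointing down, gripper open.
Joint ranges: [-3.1, 3.1], [-0.76, 2.03], [0.27, 2.55], [-1.08, 4.22], [0.17, 2.65], [-2.57, 2.57]. Speed limits (rad/s): [2.79, 2.79, 3.14, 3.14, 3.14, 3.14].

## Interface

Orientations are given as [roll, pitch, yaw] about the fixed x, y, z axes, in that order (R = Rz(yaw) Ry(pitch) Rx(roll)).
In Python, from bench import robot gives the robot as it stands.
- The arm moves only by the shell command python3 -m creep 'ROWS'. ROWS is JSON, a list of rows, each a list of 7 numbers: the shift along the tool's x, y, z in mm, then the turn, a rotation vector about the tool's x, y, z in degrees, then the closure in counts, from 0 (fully open) to 255 (shut). A call has 1 to 5 rows; each row is the pose to reach, as a shift and turn from the pose commanded when the call began, along the tool's axes at that moment; what a row does not reach only later rows make up. A row lasts 1/8 s, in which the tool goes at most 62.5 mm and 10.7 degrees, less where a joint would pass 70% of its speed; a pose out of reach is approached as far as the arm can. A call with a gripper value outside its range is refused whole. The fingers move at their own pace and stop on an object; the grip force is fixed at half the most. Time passes only in rows, so rows that repeat a pose let the fingers close. It gives the time, the measured TCP pose, the force and the opening at its end, in the units of the state.
- robot.get_obs(): the state, without advancing time (a new reading comes with each control period).
- robot.snapshot(name): name is "side" or "top" or "wrist"; returns a dict with "color" (384x512x3 uint8, blue, green, red), "fx", "fy", "cx", "cy" (pixels), "world_from_camera" (4x4, takes a point from camera to world coordinates); the wrist camera has in their place "mount" (4x4, takes a point from camera to tool coordinates, whose origin is the TCP and whose axes are the tool frame's). Camera axes: x right, y down, z forward; pixel columns grow to the right and rows downward; lengths in m; the calibration is good to about 2 mm. The wrist camera is an equidistant fisheye: a pixel r from the principal point sees the ray r / f radians off the axis. A picture is of the moment at which its call begins: read the wrist's pose just before it. There is no depth.
- robot.close_job(): hands the job in, once; it reports no verdict.
Trained networks look in the newest picture that a camera, given by its name, has taken for a name from the list of things; names that differ only in an ending like _2 or _b are one class to them, and where a whole thing is asked for, a point or a joint stands for the part that bears it (a point fixed in the world has none). Each returns a list of dicts, best first, with "p" (0 to 1); they miss things now and then, are a little off and sometimes report something else, mostly with a low value. They report only what shows in the picture. A call takes as long as a camera call.
- robot.spot_in(name, camera): "point" ([x, y, z] in m, in world coordinates, good to about 4 mm: the middle of the surface that is visible of it).
- robot.landmark_of(name, camera): "point" ([x, y, z] in m, in world coordinates, good to about 4 mm: a listed point, or the origin of a listed thing).
The state is a dict: "time": time; "joint_positions": joint angles; "qvel": joint speeds; "joint_torque": joint torques, N m; "tool_pos": TCP position; "ee_rot": TCP orientation; "wrist_force": force on the tool from outside, world axes, zero at the start; "wrist_torque": the same for the moment, N m; "width": finger opening in m.
Only numpy, scipy, OpenCV 4.12 (cv2) and the standard library are available. Lean on these libraries where they do the work, as an engineer would, in place of code of your own. Each camera call takes 0.05 s, during which the arm holds its last target.

## Task

The closed plaster mould is only half-way into the green mould clamp: slide it gently along its rails until it sits fully home against the back stop. Then tighten the clamp by turning its lever clockwise (seen from above) until the lever breaks over at its knuckle, stop at once so that the plaster is not over-tightened, and let go, leaving the mould home and clamped and the things around it where they are.

Things in the scene. Friction and masses are not known exactly. Their poses are not given: they have to be found in the camera images.
- clamp: Green C-frame mould clamp, fixed. Origin on the vertical screw axis at table level; x runs from its open front to the stop and column at the back, z up. Bed plate x -135 to 155 mm, 130 wide, top at z 14. Rails 102 mm apart inside, 11 mm high, x -108 to 80. Arm 46 mm wide from the column (x 96 to 136) to the boss (51 mm across, round the axis), z 99 to 141; the lever's hub is above it.
- back_stop (a point): Centre of the rubber face of the clamp's back stop, on the middle line between the rails, 80 mm behind the screw axis and 31 mm above the table; the face is 70 mm wide and 30 mm high.
- mould: Loose closed casting mould, white plaster block 160 (its x, along the rails) x 96 x 56 mm, 0.45 to 0.9 kg, with a seam and a dark pouring mouth in its front end. Lies on the bed, 3 mm play to each rail. Origin at the centre of its underside. Home, its back end touches the stop and its origin is on the screw axis; it starts 38 to 62 mm short. Chips if pushed with over 45 N.
- pad: Round pressure pad of the screw, 48 mm across, rubber underside, below the boss; origin at the centre of its underside. It sinks 3.2 mm per radian of clockwise turning. It starts 1.2 to 2.4 mm above the mould's top (z 70 mm) and meets it after 0.4 to 0.75 rad, too small a gap to trust to measured poses.
- screw_axis (a point): Point on the screw axis, 175 mm above the table. Turning takes 5 to 6.5 N at the grip, rising once the pad meets the mould to 10.5 N about 0.3 rad later; then the lever's knuckle (50 mm from the axis) gives way clockwise by up to 0.35 rad, force falling to 5 N, the screw still. Then it is solid again; 0.13 rad more crushes the plaster. Let go, the lever springs straight, the screw holds.
- grip_mid (a point): Middle of the upright black grip on the lever's end, 175 mm above the table: a freely revolving round knob, 26 mm across, z 160 to 200 mm. Lever bar below it at z 148 to 158 mm. It circles the screw axis at 110 mm (1.7 mm less when broken over). The lever starts pointing to the clamp's right (-y) within 0.35 rad; clockwise swings it from there towards the clamp's front.
- slip_beaker: Pale plastic beaker, 71 mm diameter, 93 mm high, to the left behind the clamp; origin at the centre of its underside. Leave it alone.
- plug_a: White plaster plug, 44 mm diameter, 34 mm high, on the table to the right of the clamp; origin at the centre of its underside. Leave it alone.
- plug_b: White plaster plug, 34 mm diameter, 30 mm high, near the other plug; origin at the centre of its underside. Leave it alone.
- jar: Small jar of orange ceramic colour with a black lid, 48 mm diameter, 58 mm high, to the right behind the clamp; origin at the centre of its underside. Leave it alone.

How it is judged:
By the outcome, as a careful person would: the job done as asked, in the order asked, and still so for the second after the job is handed in, with the robot touching nothing.
It also fails if it takes over 69 s, if anything falls off the work surface, if the arm or the gripper's body presses on something with over 40 N, if the wrist force passes 120 N, or if a joint passes its speed limit or range.

## Working session

There is one attempt and no reset: what is moved stays moved. The work goes in short steps, Python scripts to look and compute and a shell command to move; the robot and the scene stay as the last step left them, time stands still between calls to the robot, and variables do not carry over. Pictures are saved under pics/ and viewed, and the job is handed in when it is done.

```bash
ls; mkdir -p pics
python3 - <<'E'
from bench import robot
import cv2
o=robot.get_obs(); print(o)
for c in ("side","top"):
    s=robot.snapshot(c); cv2.imwrite(f"pics/{c}0.png",s["color"])
    print(c,s["fx"],s["cx"],s["world_from_camera"])
    for n in ["clamp","back_stop","mould","pad","screw_axis","grip_mid","slip_beaker","plug_a","jar"]:
        print(n,[( [round(v,3) for v in d["point"]],round(d["p"],2)) for d in robot.landmark_of(n,c)[:2]])
E
```

```text
pics
{'time': 0.0, 'joint_positions': array([-1.22010893e+00,  8.79589341e-02,  1.37225138e+00, -4.50864661e-05,
        1.68360817e+00, -1.03063916e-01]), 'qvel': array([-0.00052115,  0.00153576, -0.00031197, -0.0008631 , -0.00013873,
        0.00217459]), 'joint_torque': array([-7.28020677e-04, -3.40175450e+01, -3.02431118e+01,  7.18125002e-02,
        3.27867642e-02, -1.57087766e-04]), 'tool_pos': array([ 0.24089463, -0.49382027,  0.20430351]), 'ee_rot': array([-1.5706119 ,  0.00221862, -1.11704984]), 'wrist_force': array([-0.14416464,  0.02175055, -0.01314603]), 'wrist_torque': array([ 0.07479699,  0.01861087, -0.01222159]), 'width': 0.09403563619418705}
side 396.058077359587 256.0245228081761 [[ 0.99544727 -0.05918747  0.07470991  0.4960666 ]
 [-0.09526102 -0.59171549  0.80049866 -0.94401068]
 [-0.00317248 -0.80397115 -0.59465983  0.64439415]
 [ 0.          0.          0.          1.        ]]
clamp [([0.524, -0.26, -0.001], 0.67)]
back_stop [([0.607, -0.272, 0.033], 0.73), ([0.546, -0.459, -0.0], 0.29)]
mould [([0.479, -0.256, 0.015], 0.55)]
pad [([0.52, -0.262, 0.069], 0.62)]

[... 179 characters left out ...]
0.436, 0.002], 0.83), ([0.522, -0.26, 0.171], 0.73)]
jar []
top 444.5775257179424 253.6263551122904 [[-0.01372194 -0.9864849   0.16327662  0.41064642]
 [-0.99952497  0.00902599 -0.02946791 -0.26462966]
 [ 0.02759591 -0.16360342 -0.98614015  1.12135938]
 [ 0.          0.          0.          1.        ]]
clamp [([0.529, -0.264, -0.001], 0.94)]
back_stop [([0.603, -0.271, 0.027], 0.76)]
mould [([0.48, -0.253, 0.017], 0.74)]
pad []
screw_axis [([0.524, -0.258, 0.176], 0.71)]
grip_mid [([0.509, -0.366, 0.171], 0.51), ([0.46, -0.433, 0.0], 0.35)]
slip_beaker [([0.615, -0.075, -0.001], 0.57)]
plug_a [([0.545, -0.461, 0.003], 0.81), ([0.459, -0.433, 0.0], 0.68)]
jar [([0.612, -0.434, -0.001], 0.7)]
```

View pictures.

View pics/side0.png

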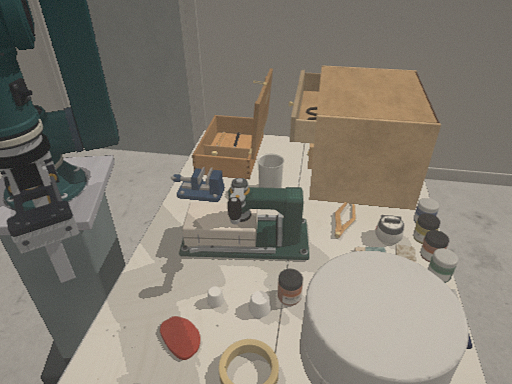

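View pics/top0.png

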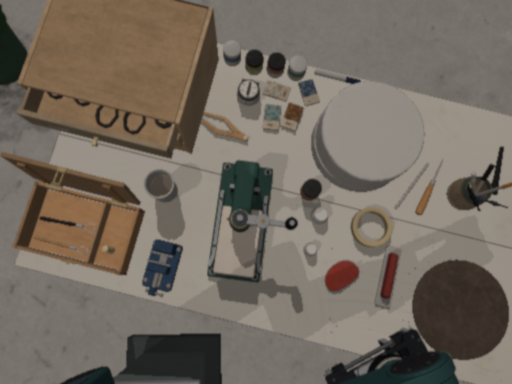

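```bash
cat > h.py <<'E'
import numpy as np, cv2
from bench import robot
def proj(s,P):
    T=np.linalg.inv(s["world_from_camera"]); p=T[:3,:3]@np.array(P)+T[:3,3]
    return np.array([s["fx"]*p[0]/p[2]+s["cx"], s["fy"]*p[1]/p[2]+s["cy"]])
def c2w(p,o=(0.525,-0.261),yaw=-0.135):
    c,s=np.cos(yaw),np.sin(yaw)
    return np.array([o[0]+c*p[0]-s*p[1],o[1]+s*p[0]+c*p[1],p[2]])
def overlay(cam,fn,o,yaw,d,box,ang=-np.pi/2,k=4):
    s=robot.snapshot(cam); im=cv2.resize(s["color"],None,fx=k,fy=k,interpolation=cv2.INTER_CUBIC)
    def poly(pts,col):
        q=np.array([proj(s,c2w(p,o,yaw)) for p in pts])*k+k/2
        cv2.polylines(im,[q.astype(int)],True,col,1,cv2.LINE_AA)
    R=lambda x0,x1,y,z:[(x0,-y,z),(x1,-y,z),(x1,y,z),(x0,y,z)]
    poly(R(-.135,.155,.065,.014),(0,0,255)); poly(R(-.108,.08,.051,.025),(0,255,255))
    poly(R(-d-.08,-d+.08,.048,.07),(255,0,255))
    poly([(0.11*np.cos(ang)+.013*np.cos(t),.11*np.sin(ang)+.013*np.sin(t),.2) for t in np.linspace(0,6.28,24)],(255,128,0))
    poly([(.0255*np.cos(t),.0255*np.sin(t),.141) for t in np.linspace(0,6.28,24)],(255,128,0))
    x0,y0,x1,y1=[v*k for v in box]; cv2.imwrite(fn,im[y0:y1,x0:x1])
E
python3 - <<'E'
from h import *
overlay("top","pics/ov1.png",(0.525,-0.261),-0.135,0.046,(190,145,320,295),k=4)
overlay("side","pics/ov2.png",(0.525,-0.261),-0.135,0.046,(165,165,325,275),k=5)
E
```

```text
(no output)
```

View pics/ov1.png

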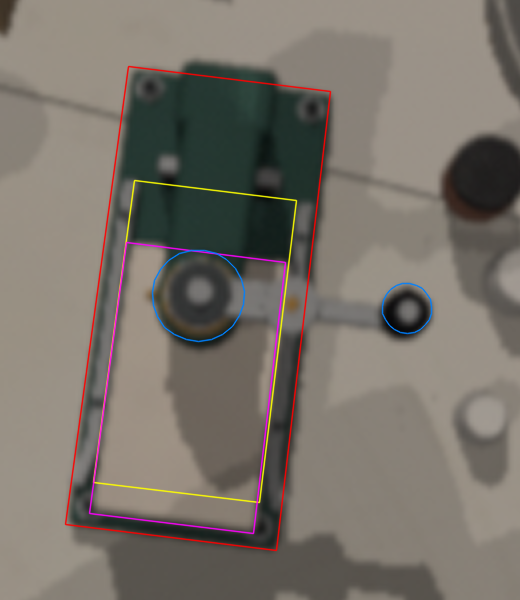

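View pics/ov2.png

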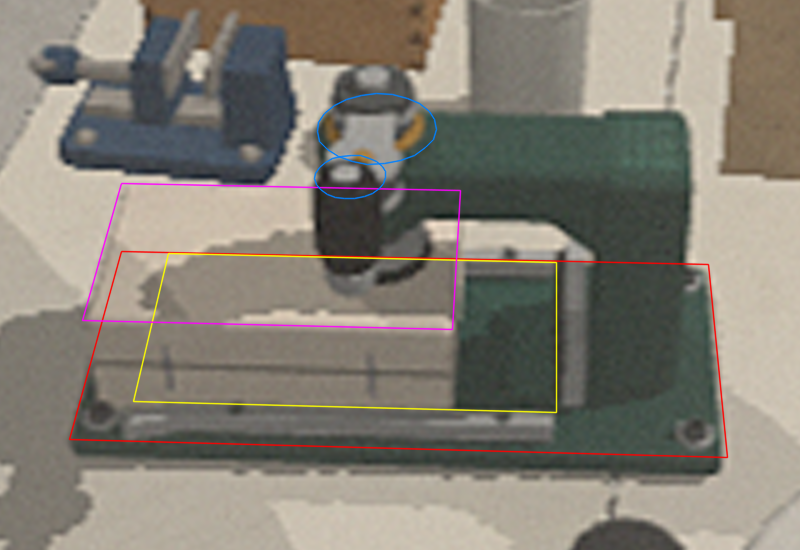

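```bash
cat >> h.py <<'E'
O=(0.525,-0.261); Y=-0.135
def delta(p,yaw):
    """row from the present measured pose to clamp-frame point p (m), tool-x yaw in clamp frame"""
    o=robot.get_obs(); R=cv2.Rodrigues(np.zeros(3))[0]
    from scipy.spatial.transform import Rotation as Ro
    A=Ro.from_euler('xyz',o["ee_rot"]); B=Ro.from_euler('xyz',[-np.pi/2,0,yaw+Y])
    d=A.inv().apply(c2w(p,O,Y)-o["tool_pos"])*1000; r=(A.inv()*B).as_rotvec(degrees=True)
    print("row",d.round(1),r.round(2))
def st():
    o=robot.get_obs(); c,s=np.cos(Y),np.sin(Y); R=np.array([[c,s],[-s,c]])
    p=R@(o["tool_pos"][:2]-np.array(O)); f=R@o["wrist_force"][:2]
    a=np.arctan2(p[1],p[0]); t=np.array([np.sin(a),-np.cos(a)])
    print("t%.2f clampxy %s z%.1f yaw %.3f F %s Fz %.1f | pol r%.1f a%.3f Ftan(cw) %.2f Frad %.2f w%.1f"%(o["time"],(p*1000).round(1),o["tool_pos"][2]*1e3,o["ee_rot"][2]-Y,f.round(2),o["wrist_force"][2],np.hypot(*p)*1e3,a,f@t,f@[np.cos(a),np.sin(a)],o["width"]*1e3))
E
python3 - <<'E'
from h import *
st(); delta((-.155,0,.2),-np.pi/2)
E
```

```text
t1.10 clampxy [-249.9 -269.4] z205.5 yaw -0.982 F [0.03 0.25] Fz 1.0 | pol r367.5 a-2.319 Ftan(cw) 0.15 Frad -0.20 w94.0
row [-171.4    5.5  228.5] [-0.   33.73  0.  ]
```

```bash
python3 -m creep '[[-34,0,46,0,7,0,146],[-68,0,92,0,14,0,146],[-102,0,138,0,21,0,146],[-136,0,184,0,28,0,146],[-171,5,228,0,33.7,0,146]]'
python3 - <<'E'
from h import *
st(); delta((-.155,0,.042),-np.pi/2)
E
```

```text
time: 1.72
tool_pos: [0.3719, -0.2392, 0.2011]
ee_rot: [-1.569, -0.001, -1.709]
wrist_force: [0.7, -0.4, -0.6]
width: 0.0474
t1.73 clampxy [-154.6    1. ] z201.1 yaw -1.574 F [ 0.73 -0.34] Fz -0.6 | pol r154.6 a3.135 Ftan(cw) -0.33 Frad -0.73 w47.4
row [  0.8 159.1  -0.7] [-0.1  -0.18  0.05]
```

```bash
python3 -m creep '[[0,50,-1,0,0,0,146],[1,100,-1,0,0,0,146],[1,140,-1,0,0,0,146],[1,159,-1,0,0,0,146],[1,159,-1,0,0,0,146]]'
python3 - <<'E'
from h import *
st()
overlay("side","pics/p1.png",O,Y,.046,(120,130,325,275),k=3)
s=robot.snapshot("top"); cv2.imwrite("pics/p2.png",cv2.resize(s["color"][140:320,170:340],None,fx=3,fy=3))
E
```

```text
time: 2.35
tool_pos: [0.3688, -0.2405, 0.0398]
ee_rot: [-1.574, 0.002, -1.705]
wrist_force: [-0.1, -1.1, 1.2]
width: 0.0405
t2.35 clampxy [-157.6   -0.7] z39.8 yaw -1.570 F [-0.  -1.1] Fz 1.2 | pol r157.6 a-3.137 Ftan(cw) -1.10 Frad 0.01 w40.5
```

View pics/p1.png

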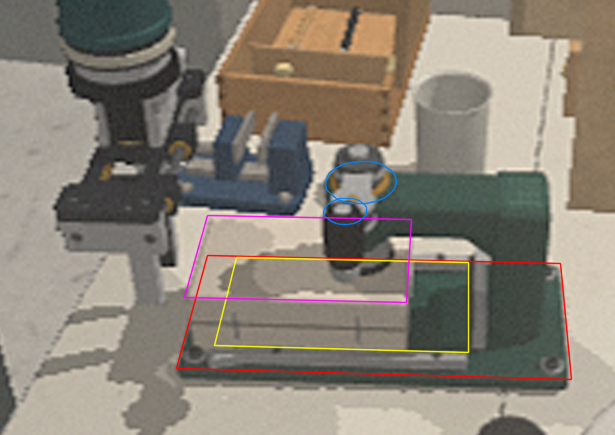

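View pics/p2.png

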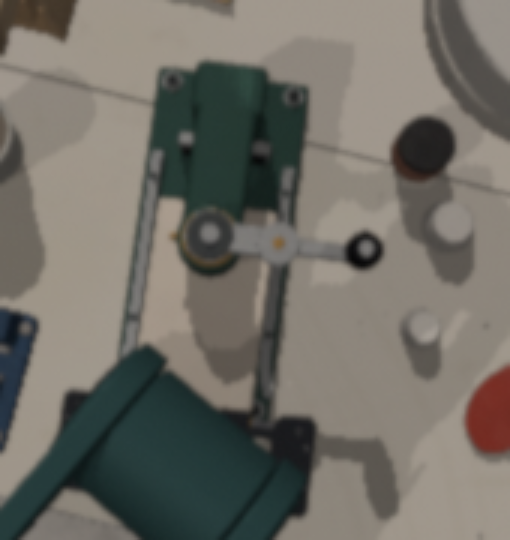

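```bash
python3 -m creep '[[0,0,6,0,0,0,146],[0,0,12,0,0,0,146],[0,0,15,0,0,0,146],[0,0,18,0,0,0,146],[0,0,21,0,0,0,146]]'; python3 -c "
from h import *
st()"
```

```text
time: 3.08
tool_pos: [0.3906, -0.2444, 0.0415]
ee_rot: [-1.572, -0.0, -1.705]
wrist_force: [-4.2, 0.0, 2.3]
width: 0.0401
t3.08 clampxy [-135.5   -1.6] z41.5 yaw -1.570 F [-4.15 -0.54] Fz 2.3 | pol r135.5 a-3.130 Ftan(cw) -0.49 Frad 4.15 w40.1
```

```bash
python3 -m creep '[[0,0,3,0,0,0,146],[0,0,6,0,0,0,146],[0,0,9,0,0,0,146],[0,0,12,0,0,0,146],[0,0,15,0,0,0,146]]'; python3 -c "
from h import *
st()"; python3 -m creep '[[0,0,3,0,0,0,146],[0,0,6,0,0,0,146],[0,0,9,0,0,0,146],[0,0,12,0,0,0,146],[0,0,15,0,0,0,146]]'; python3 -c "
from h import *
st()"
```

```text
time: 3.7
tool_pos: [0.4038, -0.2462, 0.0414]
ee_rot: [-1.575, 0.0, -1.705]
wrist_force: [-5.6, 0.4, 4.7]
width: 0.0405
t3.70 clampxy [-122.1   -1.6] z41.4 yaw -1.570 F [-5.65 -0.32] Fz 4.7 | pol r122.1 a-3.128 Ftan(cw) -0.25 Frad 5.65 w40.5
time: 4.32
tool_pos: [0.4187, -0.2482, 0.0414]
ee_rot: [-1.575, 0.0, -1.705]
wrist_force: [-6.1, 2.2, 3.8]
width: 0.04
t4.33 clampxy [-107.1   -1.6] z41.4 yaw -1.570 F [-6.33  1.39] Fz 3.8 | pol r107.1 a-3.127 Ftan(cw) 1.48 Frad 6.31 w40.0
```

```bash
python3 -m creep '[[0,0,3,0,0,0,146],[0,0,6,0,0,0,146],[0,0,9,0,0,0,146],[0,0,11,0,0,0,146],[0,0,12,0,0,0,146]]'; python3 -c "
from h import *
st()"; python3 -m creep '[[0,0,1,0,0,0,146],[0,0,2,0,0,0,146],[0,0,3,0,0,0,146]]'; python3 -c "
from h import *
st()"
```

```text
time: 4.95
tool_pos: [0.4306, -0.2498, 0.0414]
ee_rot: [-1.575, 0.0, -1.705]
wrist_force: [-5.7, 0.9, 3.5]
width: 0.0404
t4.95 clampxy [-95.1  -1.6] z41.4 yaw -1.570 F [-5.73  0.14] Fz 3.5 | pol r95.1 a-3.125 Ftan(cw) 0.24 Frad 5.73 w40.4
time: 5.32
tool_pos: [0.4334, -0.2502, 0.0414]
ee_rot: [-1.575, 0.0, -1.705]
wrist_force: [-5.4, 0.7, 3.7]
width: 0.0397
t5.33 clampxy [-92.2  -1.6] z41.4 yaw -1.570 F [-5.45 -0.01] Fz 3.7 | pol r92.2 a-3.124 Ftan(cw) 0.08 Frad 5.45 w39.7
```

```bash
python3 -m creep '[[0,0,1,0,0,0,146],[0,0,2,0,0,0,146]]'; python3 -c "
from h import *
st()"
```

```text
time: 5.58
tool_pos: [0.4348, -0.2503, 0.0414]
ee_rot: [-1.577, 0.0, -1.705]
wrist_force: [-7.8, 1.8, 6.9]
width: 0.0405
t5.58 clampxy [-90.8  -1.6] z41.4 yaw -1.570 F [-8.02  0.76] Fz 6.9 | pol r90.8 a-3.124 Ftan(cw) 0.90 Frad 8.01 w40.5
```

Force begins to rise; smaller steps.

```bash
python3 -m creep '[[0,0,0.5,0,0,0,146],[0,0,0.5,0,0,0,146]]'; python3 -c "
from h import *
st()";python3 -m creep '[[0,0,0.5,0,0,0,146],[0,0,0.5,0,0,0,146]]'; python3 -c "
from h import *
st()"
```

```text
time: 5.82
tool_pos: [0.4348, -0.2503, 0.0414]
ee_rot: [-1.578, 0.0, -1.705]
wrist_force: [-9.7, 1.5, 6.6]
width: 0.0404
t5.83 clampxy [-90.8  -1.6] z41.4 yaw -1.570 F [-9.83  0.14] Fz 6.6 | pol r90.9 a-3.124 Ftan(cw) 0.31 Frad 9.83 w40.4
time: 6.08
tool_pos: [0.4348, -0.2503, 0.0414]
ee_rot: [-1.579, 0.0, -1.705]
wrist_force: [-10.0, 1.5, 7.2]
width: 0.0401
t6.08 clampxy [-90.8  -1.5] z41.4 yaw -1.570 F [-10.11   0.17] Fz 7.2 | pol r90.9 a-3.125 Ftan(cw) 0.34 Frad 10.10 w40.1
```

```bash
python3 -m creep '[[0,0,1,0,0,0,146],[0,0,1,0,0,0,146]]'; python3 -c "
from h import *
st()";python3 -m creep '[[0,0,1,0,0,0,146],[0,0,1,0,0,0,146]]'; python3 -c "
from h import *
st()
overlay('side','pics/p3.png',O,Y,0,(140,150,325,275),k=4)"
```

```text
time: 6.32
tool_pos: [0.4348, -0.2503, 0.0414]
ee_rot: [-1.582, 0.0, -1.705]
wrist_force: [-12.1, 2.4, 9.0]
width: 0.0404
t6.33 clampxy [-90.9  -1.5] z41.4 yaw -1.570 F [-12.31   0.72] Fz 9.0 | pol r90.9 a-3.125 Ftan(cw) 0.93 Frad 12.29 w40.4
time: 6.58
tool_pos: [0.4347, -0.2503, 0.0414]
ee_rot: [-1.584, 0.001, -1.705]
wrist_force: [-16.4, 2.8, 11.6]
width: 0.04
t6.58 clampxy [-90.9  -1.5] z41.4 yaw -1.570 F [-16.6    0.52] Fz 11.6 | pol r90.9 a-3.125 Ftan(cw) 0.80 Frad 16.59 w40.0
```

View pics/p3.png

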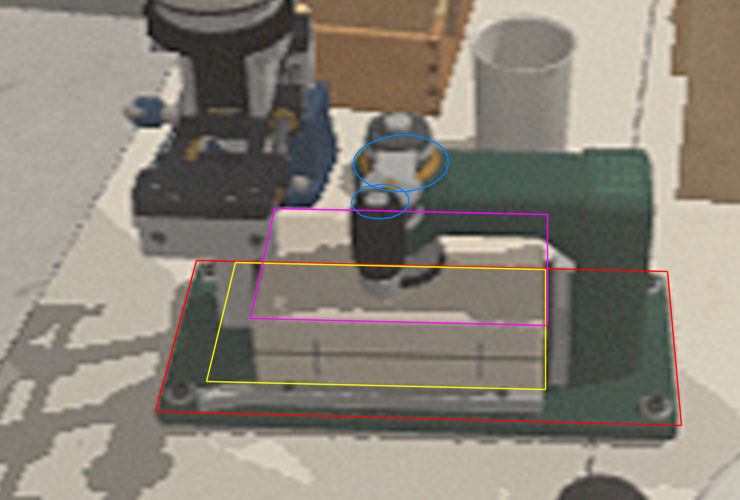

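The picture shows the mould's back end (px 547,380) meeting the stop plate; it is home. I'll back off and rise.

```bash
python3 -m creep '[[0,0,-10,0,0,0,146],[0,0,-50,0,0,0,146],[0,-50,-70,0,0,0,146],[0,-110,-70,0,0,0,146],[0,-170,-70,0,0,0,146]]'; python3 -c "
from h import *
st()
for c in ('top','side'):
  s=robot.snapshot(c)
  print([(np.round(d['point'],4),round(d['p'],2)) for d in robot.landmark_of('grip_mid',c)[:1]],[(np.round(d['point'],4),round(d['p'],2)) for d in robot.landmark_of('screw_axis',c)[:1]])
  cv2.imwrite('pics/r_%s.png'%c,s['color'])
  print([(np.round(d['point'],4),round(d['p'],2)) for d in robot.landmark_of('mould',c)[:1]])
overlay('top','pics/p4.png',O,Y,0,(190,145,320,295),k=4)
delta((.02,-.21,.24),0)
delta((.00,-.11,.24),0)
"
```

```text
time: 7.25
tool_pos: [0.3707, -0.2414, 0.213]
ee_rot: [-1.57, 0.0, -1.705]
wrist_force: [1.1, -0.6, 0.2]
width: 0.0403
t7.25 clampxy [-155.5   -1.4] z213.0 yaw -1.570 F [ 1.18 -0.41] Fz 0.2 | pol r155.5 a-3.133 Ftan(cw) -0.42 Frad -1.17 w40.3
[(array([ 0.5098, -0.3673,  0.1746]), 0.53)] [(array([ 0.5217, -0.2589,  0.1755]), 0.89)]
[(array([ 0.5221, -0.2574,  0.0161]), 0.91)]
[(array([ 0.5072, -0.3659,  0.1719]), 0.83)] [(array([ 0.5223, -0.2603,  0.1727]), 0.88)]
[(array([ 0.5223, -0.2621,  0.0152]), 0.69)]
row [209.  -31.7 175.8] [ 5.000e-02 -8.996e+01 -2.400e-01]
row [109.  -31.4 155.8] [ 5.000e-02 -8.996e+01 -2.400e-01]
```

View pics/p4.png

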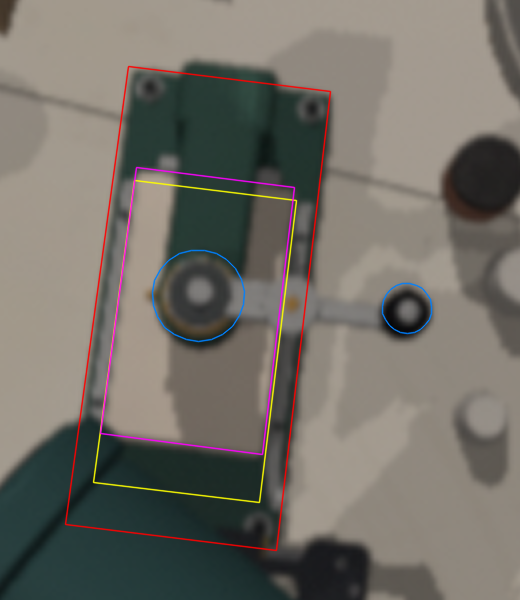

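```bash
python3 -m creep '[[10,-20,15,0,-10,0,128],[20,-35,30,0,-20,0,128],[35,-35,50,0,-30,0,128],[50,-35,70,0,-40,0,128],[60,-35,85,0,-50,0,128]]'; python3 -c "
from h import *
st();delta((-.002,-.11,.24),0)
"
```

```text
time: 8.32
tool_pos: [0.4474, -0.3129, 0.2446]
ee_rot: [-1.571, 0.003, -0.827]
wrist_force: [1.1, -0.2, 0.6]
width: 0.0467
t8.32 clampxy [-69.9 -61.9] z244.6 yaw -0.692 F [ 1.15 -0.05] Fz 0.6 | pol r93.3 a-2.417 Ftan(cw) -0.80 Frad -0.83 w46.7
row [83.   4.3  6.2] [ -0.04 -39.64  -0.17]
```

```bash
python3 -m creep '[[20,0,1,0,-10,0,128],[42,0,3,0,-20,0,128],[63,0,5,0,-30,0,128],[83,0,6,0,-39.6,0,128],[83,0,6,0,-39.6,0,128]]'; python3 -c "
from h import *
st();delta((-.002,-.11,.168),0)
s=robot.snapshot('wrist'); cv2.imwrite('pics/w1.png',s['color'])
s=robot.snapshot('top'); cv2.imwrite('pics/t1.png',cv2.resize(s['color'][170:290,200:340],None,fx=4,fy=4))
s=robot.snapshot('side'); cv2.imwrite('pics/s1.png',cv2.resize(s['color'][100:290,140:340],None,fx=4,fy=3))
"
```

```text
time: 8.95
tool_pos: [0.5075, -0.3701, 0.2438]
ee_rot: [-1.569, 0.003, -0.144]
wrist_force: [0.3, -0.1, -0.6]
width: 0.0472
t8.95 clampxy [  -2.7 -110.5] z243.8 yaw -0.009 F [ 0.28 -0.06] Fz -0.6 | pol r110.5 a-1.595 Ftan(cw) -0.28 Frad 0.05 w47.2
row [ 1.  75.8  0.3] [-0.13 -0.49 -0.19]
```

View pics/w1.png

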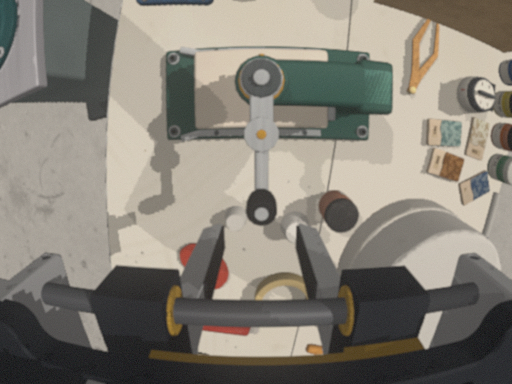

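View pics/s1.png

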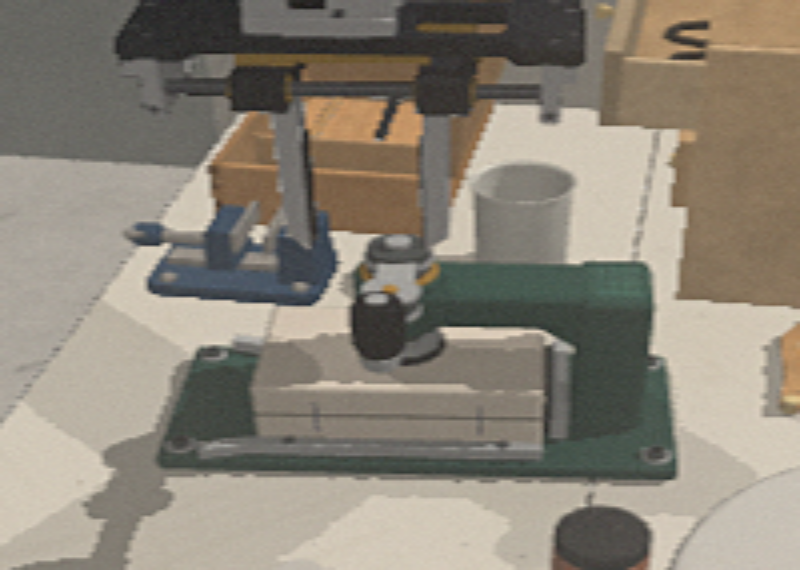

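The knob (wrist px 262,207) is centred between the fingertips (215/303). Descending.

```bash
python3 -m creep '[[1,25,0,0,0,0,128],[1,45,0,0,0,0,128],[1,60,0,0,0,0,128],[1,74,0,0,0,0,128],[1,74,0,0,0,0,128]]'; python3 -c "
from h import *
st()
s=robot.snapshot('wrist'); cv2.imwrite('pics/w2.png',s['color'])
s=robot.snapshot('side'); cv2.imwrite('pics/s2.png',cv2.resize(s['color'][130:270,160:310],None,fx=4,fy=4))
"
```

```text
time: 9.72
tool_pos: [0.5078, -0.3695, 0.1712]
ee_rot: [-1.57, 0.002, -0.142]
wrist_force: [-0.2, 0.0, -0.2]
width: 0.0465
t9.72 clampxy [  -2.4 -109.8] z171.2 yaw -0.007 F [-0.21 -0.03] Fz -0.2 | pol r109.8 a-1.593 Ftan(cw) 0.21 Frad 0.03 w46.5
```

View pics/w2.png

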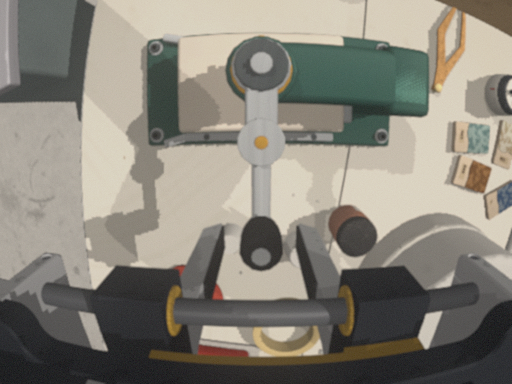

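View pics/s2.png

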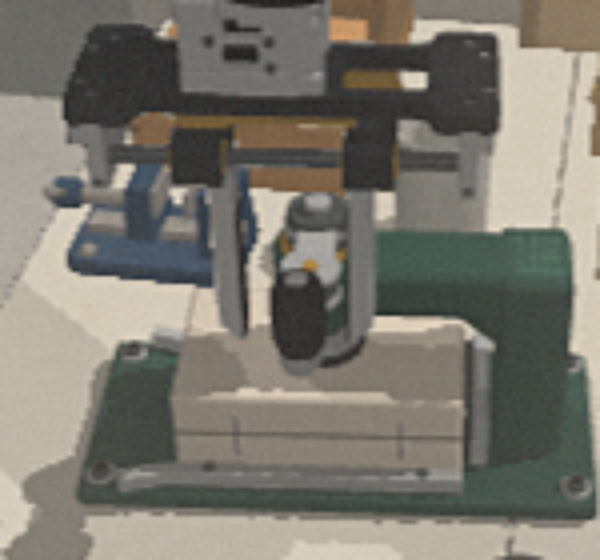

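```bash
python3 -m creep '[[0,3,0,0,0,0,174],[0,3,0,0,0,0,174],[0,3,0,0,0,0,174],[0,3,0,0,0,0,174]]'; python3 -c "
from h import *
st()
s=robot.snapshot('wrist'); cv2.imwrite('pics/w3.png',s['color'][150:330,150:370])
"
```

```text
time: 10.32
tool_pos: [0.5085, -0.3701, 0.1697]
ee_rot: [-1.571, -0.0, -0.141]
wrist_force: [-0.5, 0.4, 0.1]
width: 0.0298
t10.32 clampxy [  -1.7 -110.3] z169.7 yaw -0.006 F [-0.58  0.31] Fz 0.1 | pol r110.4 a-1.586 Ftan(cw) 0.58 Frad -0.30 w29.8
```

View pics/w3.png

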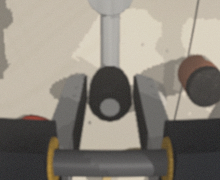

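```bash
python3 -m creep '[[-3.8,0,0.1,0,2,0,174],[-7.7,0,0.3,0,4,0,174],[-11.5,0,0.6,0,6,0,174],[-15.3,0,1.1,0,8,0,174]]'; python3 -c "
from h import *
st()
s=robot.snapshot('wrist'); cv2.imwrite('pics/w4.png',s['color'][30:330,150:370])
"
```

```text
time: 10.88
tool_pos: [0.4954, -0.3672, 0.1696]
ee_rot: [-1.571, -0.005, -0.283]
wrist_force: [5.7, -2.5, -2.4]
width: 0.0298
t10.88 clampxy [ -15.  -109.2] z169.6 yaw -0.148 F [ 5.96 -1.71] Fz -2.4 | pol r110.2 a-1.707 Ftan(cw) -6.13 Frad 0.88 w29.8
```

View pics/w4.png

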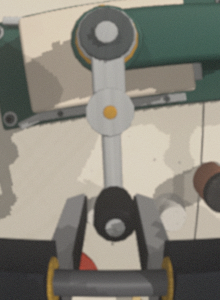

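```bash
for i in 1; do python3 -m creep '[[-3.8,0,0.1,0,2,0,174],[-7.7,0,0.3,0,4,0,174],[-11.5,0,0.6,0,6,0,174]]'>/dev/null; python3 -c "
from h import *
st()"; done; python3 -m creep '[[-3.8,0,0.1,0,2,0,174],[-7.7,0,0.3,0,4,0,174]]'>/dev/null; python3 -c "
from h import *
st()"; python3 -m creep '[[-3.8,0,0.1,0,2,0,174]]' >/dev/null; python3 -c "
from h import *
st()"
```

```text
t11.30 clampxy [ -26.3 -107.2] z169.6 yaw -0.252 F [ 5.99 -0.46] Fz -2.2 | pol r110.4 a-1.812 Ftan(cw) -5.92 Frad -0.98 w29.7
t11.55 clampxy [ -33.8 -105.1] z169.5 yaw -0.322 F [ 6.33 -2.4 ] Fz -2.5 | pol r110.4 a-1.882 Ftan(cw) -6.76 Frad 0.35 w30.2
t11.68 clampxy [ -37.4 -103.9] z169.6 yaw -0.357 F [ 5.93 -1.5 ] Fz -3.5 | pol r110.5 a-1.916 Ftan(cw) -6.09 Frad -0.60 w29.8
```

```bash
cat > s.py <<'E'
from h import *
st()
E
python3 -m creep '[[-3.8,0,0.1,0,2,0,174]]' >/dev/null; python3 s.py; python3 -m creep '[[-3.8,0,0.1,0,2,0,174]]' >/dev/null; python3 s.py; python3 -m creep '[[-3.8,0,0.1,0,2,0,174]]' >/dev/null; python3 s.py
```

```text
t11.80 clampxy [ -41.  -102.7] z169.6 yaw -0.392 F [ 5.38 -2.21] Fz -1.6 | pol r110.5 a-1.951 Ftan(cw) -5.82 Frad 0.06 w29.8
t11.93 clampxy [ -44.5 -101.2] z169.6 yaw -0.427 F [ 5.99 -2.44] Fz -2.4 | pol r110.6 a-1.985 Ftan(cw) -6.47 Frad -0.18 w30.1
t12.05 clampxy [-48.  -99.7] z169.6 yaw -0.462 F [ 6.4  -3.06] Fz -3.3 | pol r110.6 a-2.019 Ftan(cw) -7.10 Frad -0.02 w30.2
```

```bash
python3 -m creep '[[-3.8,0,0.1,0,2,0,174]]' >/dev/null; python3 s.py; python3 -m creep '[[-3.8,0,0.1,0,2,0,174]]' >/dev/null; python3 s.py; python3 -m creep '[[-3.8,0,0.1,0,2,0,174]]' >/dev/null; python3 s.py
```

```text
t12.18 clampxy [-51.4 -98. ] z169.6 yaw -0.497 F [ 4.82 -3.69] Fz -2.6 | pol r110.6 a-2.054 Ftan(cw) -5.98 Frad 1.03 w29.7
t12.30 clampxy [-54.7 -96.2] z169.6 yaw -0.532 F [ 6.02 -3.58] Fz -2.5 | pol r110.7 a-2.088 Ftan(cw) -7.00 Frad 0.13 w30.0
t12.43 clampxy [-58.  -94.3] z169.6 yaw -0.567 F [ 5.51 -4.11] Fz -2.8 | pol r110.7 a-2.122 Ftan(cw) -6.84 Frad 0.61 w29.9
```

```bash
python3 -m creep '[[-3.8,0,0.1,0,2,0,174]]' >/dev/null; python3 s.py; python3 -m creep '[[-3.8,0,0.1,0,2,0,174]]' >/dev/null; python3 s.py; python3 -m creep '[[-3.8,0,0.1,0,2,0,174]]' >/dev/null; python3 s.py
```

```text
t12.55 clampxy [-61.  -92.4] z169.6 yaw -0.602 F [ 6.35 -4.3 ] Fz -3.1 | pol r110.7 a-2.154 Ftan(cw) -7.67 Frad 0.09 w29.7
t12.68 clampxy [-63.8 -90.5] z169.6 yaw -0.637 F [ 6.99 -4.54] Fz -4.0 | pol r110.7 a-2.185 Ftan(cw) -8.33 Frad -0.32 w30.0
t12.80 clampxy [-66.7 -88.5] z169.6 yaw -0.672 F [ 6.9  -5.91] Fz -3.6 | pol r110.8 a-2.217 Ftan(cw) -9.06 Frad 0.56 w30.1
```

```bash
python3 -m creep '[[-3.8,0,0.1,0,2,0,174]]' >/dev/null; python3 s.py; python3 -m creep '[[-3.8,0,0.1,0,2,0,174]]' >/dev/null; python3 s.py; python3 -m creep '[[-3.8,0,0.1,0,2,0,174]]' >/dev/null; python3 s.py
```

```text
t12.93 clampxy [-69.5 -86.3] z169.6 yaw -0.707 F [ 7.73 -6.55] Fz -5.1 | pol r110.8 a-2.248 Ftan(cw) -10.13 Frad 0.25 w30.1
t13.05 clampxy [-72.2 -84.1] z169.6 yaw -0.743 F [ 7.6  -7.09] Fz -4.5 | pol r110.9 a-2.280 Ftan(cw) -10.39 Frad 0.43 w30.1
t13.18 clampxy [-75.2 -81.4] z169.6 yaw -0.778 F [ 6.96 -5.49] Fz -4.5 | pol r110.9 a-2.317 Ftan(cw) -8.84 Frad -0.69 w30.1
```

```bash
python3 -m creep '[[-2.9,0,0.1,0,1.5,0,174]]' >/dev/null; python3 s.py; python3 -c "
from h import *
s=robot.snapshot('wrist'); cv2.imwrite('pics/w5.png',cv2.resize(s['color'][30:330,150:370],None,fx=2,fy=2))"
```

```text
t13.30 clampxy [-77.6 -79.1] z169.6 yaw -0.803 F [ 5.86 -5.97] Fz -3.3 | pol r110.8 a-2.347 Ftan(cw) -8.36 Frad 0.16 w30.1
```

View pics/w5.png

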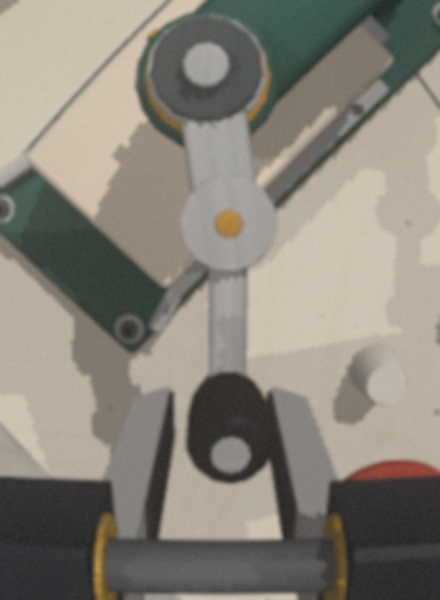

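The wrist view shows the bend at the knuckle (229,222): inner arm tilted, outer link straight to the grip, with the force dropping. A little further to be clearly broken over.

```bash
python3 -m creep '[[-2.9,0,0.1,0,1.5,0,174]]' >/dev/null; python3 s.py;python3 -m creep '[[-2.9,0,0.1,0,1.5,0,174]]' >/dev/null; python3 s.py
```

```text
t13.47 clampxy [-79.9 -76.8] z169.5 yaw -0.830 F [ 4.4  -5.51] Fz -3.3 | pol r110.8 a-2.376 Ftan(cw) -7.02 Frad 0.65 w30.0
t13.60 clampxy [-82.1 -74.2] z169.5 yaw -0.856 F [ 4.17 -5.33] Fz -2.6 | pol r110.7 a-2.407 Ftan(cw) -6.75 Frad 0.48 w30.0
```

```bash
python3 -m creep '[[-2.4,0,0.1,0,1.25,0,174]]' >/dev/null; python3 s.py;python3 -c "
from h import *
s=robot.snapshot('wrist'); cv2.imwrite('pics/w6.png',cv2.resize(s['color'][30:330,150:370],None,fx=2,fy=2))"
```

```text
t13.72 clampxy [-84. -72.] z169.5 yaw -0.877 F [ 2.65 -3.25] Fz -2.1 | pol r110.6 a-2.433 Ftan(cw) -4.20 Frad 0.10 w29.5
```

View pics/w6.png

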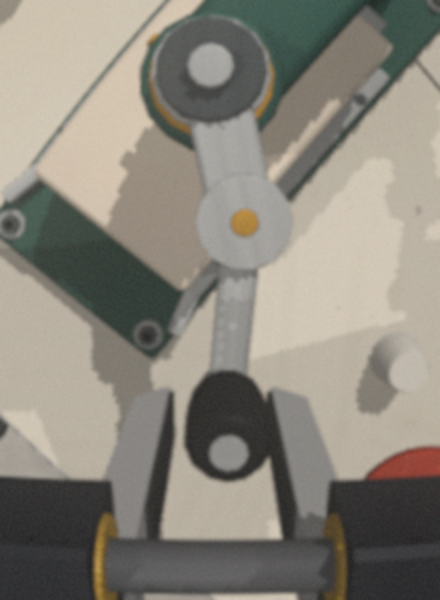

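Force is down to about 4–5 N and the knuckle bend is about 0.3 rad: broken over. I stop here and ease the lever back until it is straight and unloaded.

```bash
python3 -m creep '[[3.8,0,0.1,0,-2,0,174],[7.7,0,0.3,0,-4,0,174],[11.5,0,0.6,0,-6,0,174],[15.3,0,1.1,0,-8,0,174]]' >/dev/null; python3 s.py;python3 -c "
from h import *
s=robot.snapshot('wrist'); cv2.imwrite('pics/w7.png',cv2.resize(s['color'][30:330,150:370],None,fx=2,fy=2))"
```

```text
t14.28 clampxy [-71.9 -83.7] z169.6 yaw -0.733 F [ 7.31 -7.54] Fz -3.8 | pol r110.3 a-2.280 Ftan(cw) -10.46 Frad 0.96 w30.4
```

View pics/w7.png

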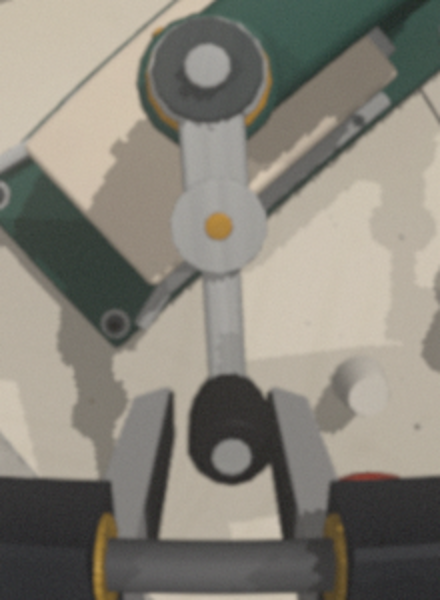

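```bash
python3 -m creep '[[1.9,0,0,0,-1,0,174],[3.8,0,0.1,0,-2,0,174]]' >/dev/null; python3 s.py
python3 -m creep '[[1,0,0,0,0,0,168],[1,0,0,0,0,0,160]]' >/dev/null; python3 s.py
```

```text
t14.57 clampxy [-70.8 -84.4] z169.5 yaw -0.699 F [ 1.4  -0.82] Fz -0.9 | pol r110.1 a-2.269 Ftan(cw) -1.60 Frad -0.27 w30.2
t14.82 clampxy [-70.8 -84.1] z169.5 yaw -0.700 F [-0.92 -0.08] Fz -0.0 | pol r109.9 a-2.270 Ftan(cw) 0.65 Frad 0.65 w34.9
```

```bash
python3 -m creep '[[0,0,0,0,0,0,128],[0,0,0,0,0,0,128],[0,-15,0,0,0,0,128],[0,-45,0,0,0,0,128],[0,-100,0,0,0,0,128]]' ; python3 s.py
python3 -m creep '[[0,0,-40,0,0,0,128],[0,0,-90,0,0,0,128],[0,0,-140,0,0,0,128],[0,0,-140,0,0,0,128],[0,0,-140,0,0,0,128]]' ; python3 s.py
python3 -c "
from h import *
for c in ('top','side'):
  overlay(c,'pics/f_%s.png'%c,O,Y,0,(190,145,320,295) if c=='top' else (165,155,325,275),ang=-2.27,k=4)
  for n in ('mould','grip_mid','plug_a','jar','slip_beaker','pad'): print(n,[(np.round(d['point'],3),round(d['p'],2)) for d in robot.landmark_of(n,c)[:2]])
"
```

```text
time: 15.45
tool_pos: [0.4431, -0.3346, 0.2691]
ee_rot: [-1.571, 0.004, -0.835]
wrist_force: [0.5, -0.9, 0.0]
width: 0.0469
t15.45 clampxy [-71.3 -83.9] z269.1 yaw -0.700 F [ 0.64 -0.84] Fz 0.0 | pol r110.1 a-2.275 Ftan(cw) -1.03 Frad 0.23 w46.9
time: 16.08
tool_pos: [0.3404, -0.4292, 0.2704]
ee_rot: [-1.57, -0.001, -0.835]
wrist_force: [0.6, 0.5, 0.4]
width: 0.0467
t16.07 clampxy [-160.3 -191.5] z270.4 yaw -0.700 F [0.51 0.55] Fz 0.4 | pol r249.7 a-2.268 Ftan(cw) -0.04 Frad -0.75 w46.7
mould [(array([ 0.523, -0.259,  0.015]), 0.74), (array([ 0.604, -0.271,  0.03 ]), 0.74)]
grip_mid [(array([ 0.446, -0.333,  0.174]), 0.4)]
plug_a [(array([ 0.546, -0.459,  0.001]), 0.81), (array([ 0.464, -0.433,  0.   ]), 0.47)]
jar [(array([ 0.61 , -0.435, -0.001]), 0.62)]
slip_beaker [(array([ 0.616, -0.069, -0.002]), 0.59)]
pad []
mould [(array([ 0.521, -0.26 ,  0.014]), 0.94)]
grip_mid [(array([ 0.447, -0.334,  0.176]), 0.81), (array([ 0.461, -0.439, -0.002]), 0.27)]
plug_a [(array([ 0.461, -0.438, -0.002]), 0.86), (array([ 0.546, -0.46 ,  0.   ]), 0.75)]
jar [(array([ 0.614, -0.44 ,  0.   ]), 0.67)]
slip_beaker [(array([ 0.615, -0.075, -0.   ]), 0.7)]
pad [(array([ 0.524, -0.26 ,  0.069]), 0.52)]
```

View pics/f_top.png

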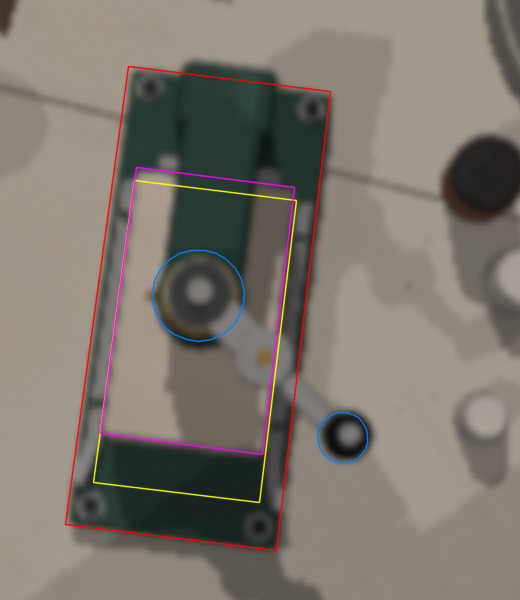

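View pics/f_side.png

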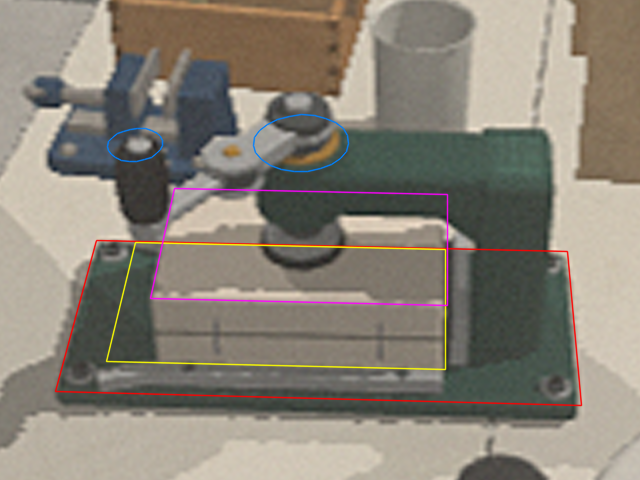

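```bash
python3 -c "
from bench import robot
print(robot.close_job())"
```

```text
the job is handed in; nothing more can be done
None
```

The mould is home against the back stop and clamped, and I handed the job in at about 16 s of the 69 s. The hand-in reports no verdict.

- **Sliding home:** I pushed the mould about 45 mm along the rails with two straddling fingers, at about 6 N. It stopped dead against the back stop while the push rose to about 17 N, well under the 45 N that chips it.
- **Clamping:** I swung the lever clockwise by its grip without clasping it. The force was about 6 N at first, peaked at 10.4 N, then fell to 4.2 N. The wrist picture showed the knuckle bent about 0.3 rad, so I stopped there, short of where the lever goes solid again.
- **Letting go:** I eased the lever back until it was straight and unloaded, opened the fingers, rose and moved clear.

**Last checks:** In both cameras the mould's origin is within about 4 mm of the screw axis and its back end is at the stop. The lever is straight and the pad sits on the mould. The beaker, jar and plugs read where they were, within the networks' error.

**One disagreement:** the force climbed over about 0.15 rad of turning as I could see it, against the roughly 0.3 rad given. Readings vary by about half a newton, so I probably missed the start of the rise. The peak, the drop and the visible bend all fit a proper break-over.

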